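# Close the turned boxes with the lids that fit

## Task

The four turned wooden boxes are sanded and must be shut before painting starts, so that no paint gets inside. Find the lid that fits each box and seat it fully home in the mouth, flange flat on the rim, until all four are closed. Leave the boxes standing upright where they are, and do not knock over the white jar.

Things in the scene. Friction and masses are not known exactly. Their poses are not given: they have to be found in the camera images.
- box_40: the smallest of four open round boxes turned from plain pale wood, loose, standing upright with the open mouth up: outer diameter 40 mm, 60 mm high, wall 5 mm, so the mouth is 30 mm wide; flat rim. Origin: centre of its underside, on the table; its z axis points up through the mouth (the rim is 60 mm above the origin). It turns freely in yaw, which does not matter.
- box_52: the second smallest of four open round boxes turned from plain pale wood, loose, standing upright with the open mouth up: outer diameter 52 mm, 54 mm high, wall 5 mm, so the mouth is 42 mm wide; flat rim. Origin: centre of its underside, on the table; its z axis points up through the mouth (the rim is 54 mm above the origin). It turns freely in yaw, which does not matter.
- box_64: the second largest of four open round boxes turned from plain pale wood, loose, standing upright with the open mouth up: outer diameter 64 mm, 48 mm high, wall 5 mm, so the mouth is 54 mm wide; flat rim. Origin: centre of its underside, on the table; its z axis points up through the mouth (the rim is 48 mm above the origin). It turns freely in yaw, which does not matter.
- box_76: the largest of four open round boxes turned from plain pale wood, loose, standing upright with the open mouth up: outer diameter 76 mm, 42 mm high, wall 5 mm, so the mouth is 66 mm wide; flat rim. Origin: centre of its underside, on the table; its z axis points up through the mouth (the rim is 42 mm above the origin). It turns freely in yaw, which does not matter.
- mid_40 (a point): the smallest of four loose pale wood lids, lying knob up, 42 mm high: a plug 26 mm wide (10 mm high, its lower part tapering to 16 mm) that enters the 40 mm box's mouth; a flange 40 mm wide, 10 to 18 mm up, that rests on the rim when home; an upright knob 16 mm thick, 18 to 42 mm up, straight from 23 to 39. Point: on its axis, half-way up, 11 mm above the flange's underside; z up.
- mid_52 (a point): the second smallest of four loose pale wood lids, lying knob up, 42 mm high: a plug 38 mm wide (10 mm high, its lower part tapering to 28 mm) that enters the 52 mm box's mouth; a flange 52 mm wide, 10 to 18 mm up, that rests on the rim when home; an upright knob 18 mm thick, 18 to 42 mm up, straight from 23 to 39. Point: on its axis, half-way up, 11 mm above the flange's underside; z up.
- mid_64 (a point): the second largest of four loose pale wood lids, lying knob up, 42 mm high: a plug 50 mm wide (10 mm high, its lower part tapering to 40 mm) that enters the 64 mm box's mouth; a flange 64 mm wide, 10 to 18 mm up, that rests on the rim when home; an upright knob 20 mm thick, 18 to 42 mm up, straight from 23 to 39. Point: on its axis, half-way up, 11 mm above the flange's underside; z up.
- mid_76 (a point): the largest of four loose pale wood lids, lying knob up, 42 mm high: a plug 62 mm wide (10 mm high, its lower part tapering to 52 mm) that enters the 76 mm box's mouth; a flange 76 mm wide, 10 to 18 mm up, that rests on the rim when home; an upright knob 22 mm thick, 18 to 42 mm up, straight from 23 to 39. Point: on its axis, half-way up, 11 mm above the flange's underside; z up.
- white_jar_mid (a point): a plain white screw-cap jar, 42 mm across and 64 mm high, loose, standing among the work; not part of the job. This point: its centre, 32 mm up; z axis up.
- desk_lamp: white desk lamp, fixed, an obstacle at the right of the table. Origin on the table. From it (x ahead, y left): base under 70 mm high, right of it, 90 to 250 mm out (y -0.09 to -0.25); thin stem leaning from (0.01, -0.18) to its joint at (-0.09, 0.02), 0.5 m high; level tube head from that joint to (0.09, 0.25), 60 mm thick, 0.47 to 0.50 m up. Move arm and wrist round it, not below it.
Mind the look-alikes: they are no part of the job. What is shaped like the part that bears mid_40 but green or turquoise is not meant. What is shaped like the box_76 but orange is not meant.

How it is judged:
At the end, for the whole second after the job is handed in: Each lid sits in the box of its own diameter: flange on the rim to within 3 mm, centred to within 6 mm, lid and box upright to within 0.08 rad, the box on the table, at rest, within 50 mm of where it began; the white jar stands upright (within 0.2 rad) (z of mid_40 in the frame of box_40 between 0.068 and 0.074 m and horizontal distance between mid_40 and box_40 below 0.006 m and angle between each of mid_40, box_40, mid_52, box_52, mid_64, box_64, mid_76, box_76's own z axis and vertical below 0.08 rad and height (world z) of box_40 between -0.006 and 0.006 m and distance of each of box_40, box_52, box_64, box_76 from where it was at the start of the episode below 0.05 m and linear speed of each of box_40, box_52, box_64, box_76 below 0.02 m/s and z of mid_52 in the frame of box_52 between 0.062 and 0.068 m and horizontal distance between mid_52 and box_52 below 0.006 m and height (world z) of box_52 between -0.006 and 0.006 m and z of mid_64 in the frame of box_64 between 0.056 and 0.062 m and horizontal distance between mid_64 and box_64 below 0.006 m and height (world z) of box_64 between -0.006 and 0.006 m and z of mid_76 in the frame of box_76 between 0.05 and 0.056 m and horizontal distance between mid_76 and box_76 below 0.006 m and height (world z) of box_76 between -0.006 and 0.006 m and angle between white_jar_mid's own z axis and vertical below 0.2 rad); the robot touches nothing.
It fails at once if the white jar is knocked over (angle between white_jar_mid's own z axis and vertical above 0.7 rad).
It also fails if it takes over 99 s, if anything falls off the work surface, if the arm or the gripper's body presses on something with over 40 N, if the wrist force passes 120 N, or if a joint passes its speed limit or range.

## Robot

A 6-joint arm with a two-finger parallel gripper is mounted at the origin on a cart in front of the work surface, level with it; the furniture and walls round the work are solid. World frame = base frame: x ahead of the robot, y to its left, z up, the work surface at z = 0. Lengths are in m, angles in rad, forces in N, time in s.
With the tool pointing down it reaches from about 0.325 to 0.775 m from the base axis. Payload 5.5 kg.
Tool frame: the origin (TCP) lies between the finger pads; the fingertips stand 8 mm ahead of it and the grasp point (between the pads) lies 11 mm behind it (tcp_to_tips is the distance from the TCP to the fingertips, in m); z points along the fingers, y is the direction in which the jaws open and shut (so a half turn about z gives the same grasp; the last joint's range is limited). The gripper opens to 88 mm and grips with 3 to 60 N. Pads are 20 mm wide; open, the fingers measure 115 mm over their backs; the gripper's body (75 mm by 178 mm) begins 61 mm behind the grasp point.
Start: joints at [-1.191, 0.091, 1.231, -0, 1.82, -0.057], TCP at [0.254, -0.544, 0.231] pointing down, gripper open.
Joint ranges: [-2.87, 2.87], [-0.86, 2.18], [0.17, 2.46], [-1.51, 4.65], [0.06, 2.69], [-2.65, 2.65]. Speed limits (rad/s): [2.57, 2.57, 3.01, 3.14, 3.14, 3.14].

## Interface

Orientations are given as a unit quaternion [w, x, y, z].
In Python, from bench import * gives the robot as it stands. Calls block until the motion is done:
- move_to(position, orientation): joint-space move of the TCP to a pose.
- move_l(position, speed=0.15, orientation=None): straight line of the TCP; orientation=None keeps the orientation; speed is the mean speed in m/s.
- movej(angles): joint-space move.
- gripper_open() and close(): open the fingers fully, or close them until they stop; the grip force is fixed at half the most.
- hold(seconds).
- inverse_kinematics(position, orientation): joint angles nearest the present ones, or None.
- state(): the state.
- get_image(name): name is "scene" or "top"; returns a dict with "frame" (384x512x3 uint8, blue, green, red), "depth" (384x512 float32, m along the optical axis (not along the pixel's ray), 0 where there is no reading), "camera_matrix" (3x3 intrinsics, pixels), "view" (4x4, takes a point from world to camera coordinates). Camera axes: x right, y up, looking along -z (the intrinsics and any distortion apply to the point x, -y, -z); pixel columns grow to the right and rows downward; lengths in m; the calibration is good to about 2 mm. A picture is of the moment at which its call begins.
A pose or a line that the arm cannot do raises IKError and nothing moves.
- job_done(): hands the job in, once; it reports no verdict.
The state is a dict: "time": time; "joint_pos": joint angles; "dq": joint speeds; "joint_torque": joint torques, N m; "ee_pos": TCP position; "ee_rot": TCP orientation; "ft_force": force on the tool from outside, world axes, zero at the start; "moment": the same for the moment, N m; "finger_gap": finger opening in m.
Only numpy, scipy, OpenCV 4.12 (cv2) and the standard library are available. Lean on these libraries where they do the work, as an engineer would, in place of code of your own. Each camera call takes 0.05 s, during which the arm holds its last target.

## Working session

There is one attempt and no reset: what is moved stays moved. The work goes in short steps, each a Python script; the robot and the scene stay as the last script left them, time stands still between calls to the robot, and variables do not carry over. Pictures are saved under pics/ and viewed, and the job is handed in when it is done.

```bash
mkdir -p pics
python3 - <<'E'
from bench import *
import cv2,numpy as np
print(state())
for n in("scene","top"):
    r=get_image(n); cv2.imwrite(f"pics/{n}0.png",r["frame"]); np.savez(f"{n}0.npz",**{k:np.array(v) for k,v in r.items()})
    print(n,r["camera_matrix"],r["view"],[k for k in r])
E
```

```text
{'time': 0.0, 'joint_pos': array([-1.19074074e+00,  9.18480798e-02,  1.23189684e+00, -1.72510832e-06,
        1.81980731e+00, -5.67010665e-02]), 'dq': array([ 3.15360524e-04,  4.14991268e-05, -5.66511558e-04, -1.27079396e-03,
        3.51042045e-04,  4.69435427e-04]), 'joint_torque': array([ 3.82542246e-03, -4.46439493e+01, -4.06443679e+01,  6.98637217e-02,
        2.93633854e-02, -1.38787618e-04]), 'ee_pos': array([ 0.25369096, -0.54340791,  0.22950714]), 'ee_rot': array([-9.66876165e-04,  9.76249640e-01,  2.16646439e-01, -1.58545550e-04]), 'ft_force': array([0.68833136, 0.18267209, 0.20903593]), 'moment': array([0.01983942, 0.01247793, 0.00379665]), 'finger_gap': 0.08771409075323316}
scene [[366.2005295    0.         252.3588542 ]
 [  0.         366.2005295  188.56760032]
 [  0.           0.           1.        ]] [[-0.47257549 -0.88126631 -0.00648892  0.22445171]
 [ 0.66633861 -0.3621208   0.65181392 -0.37543293]
 [-0.57677142  0.30370746  0.75835117 -0.8851912 ]
 [ 0.          0.          0.          1.        ]] ['frame', 'depth', 'camera_matrix', 'view']
top [[476.00900132   0.         258.82932205]
 [  0.         476.00900132 189.50844553]
 [  0.           0.           1.        ]] [[-0.00764114 -0.99993625  0.00831284 -0.01481539]
 [ 0.99695947 -0.0069732   0.07760918 -0.50058785]
 [-0.07754626  0.00888059  0.9969492  -1.60642218]
 [ 0.          0.          0.          1.        ]] ['frame', 'depth', 'camera_matrix', 'view']
```

View pics/scene0.png

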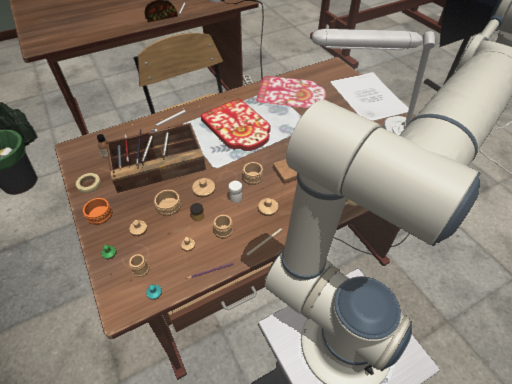

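View pics/top0.png

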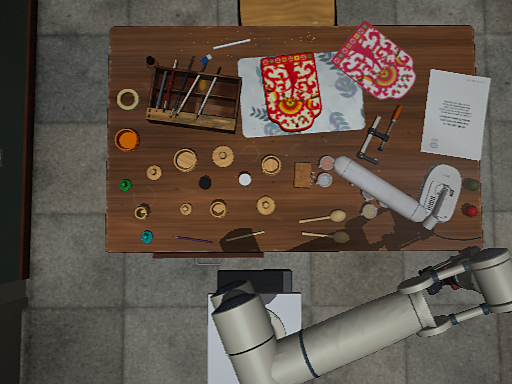

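```bash
cat > h.py <<'E'
import numpy as np,cv2
def cloud(r):
    K=r["camera_matrix"];V=r["view"];d=r["depth"]
    v,u=np.mgrid[:d.shape[0],:d.shape[1]]
    P=np.stack([(u-K[0,2])/K[0,0]*d,-(v-K[1,2])/K[1,1]*d,-d],-1)
    W=(P-V[:3,3])@V[:3,:3]
    W[d==0]=np.nan
    return W
def ray(r,u,v,z):
    K=r["camera_matrix"];V=r["view"];R=V[:3,:3]
    o=-R.T@V[:3,3]; d=R.T@np.array([(u-K[0,2])/K[0,0],-(v-K[1,2])/K[1,1],-1])
    return o+d*(z-o[2])/d[2]
def proj(r,p):
    K=r["camera_matrix"];V=r["view"];c=V[:3,:3]@np.array(p)+V[:3,3]
    return np.array([K[0,2]+K[0,0]*c[0]/-c[2],K[1,2]-K[1,1]*c[1]/-c[2]])
E
python3 - <<'E'
import numpy as np,cv2
from h import *
for n in("top","scene"):
    r=np.load(n+"0.npz"); W=cloud(r)
    m=((W[...,2]>0.012)&(W[...,2]<0.1)&(W[...,0]>.25)&(W[...,0]<.75)&(W[...,1]<.6)&(W[...,1]>-.25)).astype(np.uint8)
    N,L,S,C=cv2.connectedComponentsWithStats(m,connectivity=4)
    for i in range(1,N):
        if S[i,4]>25:
            q=W[L==i]; print(n,S[i],np.round(q.mean(0),3),"lo",np.round(np.percentile(q,2,0),3),"hi",np.round(np.percentile(q,98,0),3))
t=np.load("top0.npz")["frame"]; cv2.imwrite("pics/topz.png",cv2.resize(t[125:250,105:305],None,fx=4,fy=4,interpolation=cv2.INTER_CUBIC))
t=np.load("scene0.npz")["frame"]; cv2.imwrite("pics/scz.png",cv2.resize(t[155:305,75:300],None,fx=3.5,fy=3.5,interpolation=cv2.INTER_CUBIC))
E
```

```text
top [ 145  114   92   20 1106] [0.727 0.19  0.06 ] lo [0.699 0.063 0.018] hi [0.749 0.351 0.076]
top [269 117  46  15 485] [ 0.729 -0.137  0.025] lo [ 0.703 -0.203  0.014] hi [ 0.749 -0.066  0.033]
top [114 129  25  23 209] [0.673 0.433 0.033] lo [0.636 0.397 0.015] hi [0.708 0.468 0.046]
top [212 145  22  22 331] [0.618 0.107 0.019] lo [0.586 0.073 0.012] hi [0.651 0.14  0.044]
top [174 149  23  23 174] [0.602 0.232 0.035] lo [0.565 0.195 0.013] hi [0.638 0.268 0.047]
top [261 156  20  20 143] [ 0.583 -0.059  0.039] lo [ 0.551 -0.09   0.013] hi [ 0.612 -0.026  0.054]
top [318 156   9  14  88] [ 0.59  -0.238  0.028] lo [ 0.569 -0.249  0.021] hi [ 0.613 -0.224  0.034]
top [294 162  17  26 402] [ 0.55  -0.166  0.023] lo [ 0.508 -0.194  0.015] hi [ 0.59  -0.139  0.031]
top [146 165  16  15 154] [0.563 0.341 0.021] lo [0.54  0.32  0.013] hi [0.587 0.364 0.044]
top [238 173  13  14 131] [0.531 0.03  0.062] lo [0.513 0.011 0.02 ] hi [0.55  0.048 0.07 ]
top [316 173  12  14 124] [ 0.532 -0.234  0.029] lo [ 0.51  -0.248  0.019] hi [ 0.555 -0.215  0.038]
top [198 178  13  12 111] [0.521 0.166
[... 1459 characters left out ...]
8 -0.068  0.013] hi [ 0.475 -0.012  0.043]
scene [190 203  14  17 187] [0.516 0.168 0.04 ] lo [0.503 0.149 0.014] hi [0.538 0.185 0.051]
scene [214 215  19  22 320] [0.431 0.121 0.038] lo [0.408 0.097 0.014] hi [0.456 0.145 0.056]
scene [129 220  18  15 200] [0.557 0.341 0.021] lo [0.538 0.319 0.013] hi [0.582 0.365 0.043]
scene [181 237  14  13 137] [0.433 0.233 0.023] lo [0.419 0.215 0.013] hi [0.45  0.25  0.043]
scene [102 245  14  14 145] [0.515 0.44  0.023] lo [0.501 0.423 0.013] hi [0.534 0.457 0.044]
scene [129 254  20  22 317] [0.42  0.375 0.042] lo [0.404 0.356 0.014] hi [0.441 0.394 0.062]
scene [146 284  16  15 173] [0.339 0.364 0.022] lo [0.326 0.347 0.013] hi [0.354 0.382 0.043]
```

View pics/topz.png

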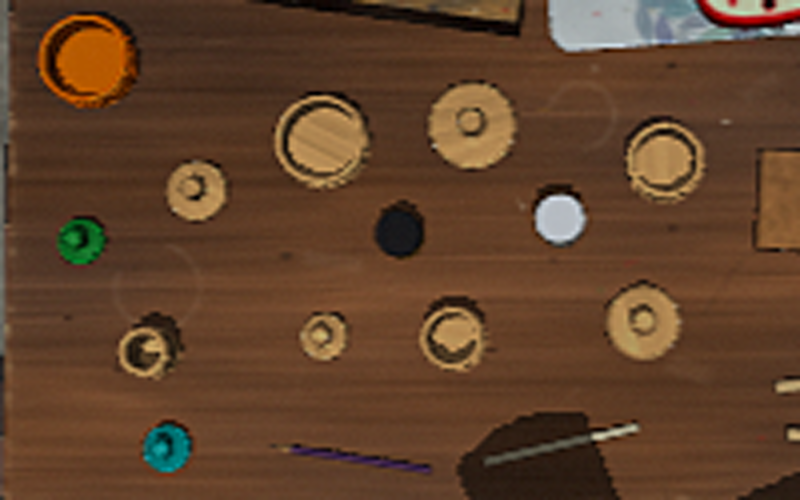

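View pics/scz.png

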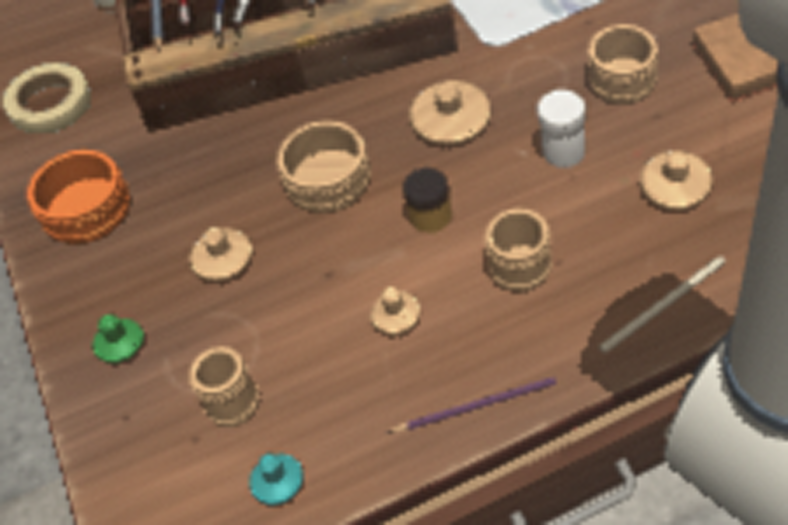

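```bash
cat > meas.py <<'E'
import numpy as np,cv2
from h import *
OBJ={'b76':(.602,.232,.042,.038),'b64':(.582,-.058,.048,.032),'b52':(.432,.121,.054,.026),'b40':(.424,.375,.060,.02),
'l76':(.618,.107,.018,.038),'l64':(.4475,-.039,.018,.032),'l52':(.563,.342,.018,.026),'l40':(.436,.233,.018,.02)}
def measure(r,W,x,y,z,R):
    # outer contour of pixels at height near z, ellipse -> ray to plane z ; + 3D rim circle fit
    near=np.hypot(W[...,0]-x,W[...,1]-y)<R+.008
    m=(near&(W[...,2]>z-.006)).astype(np.uint8)
    cs,_=cv2.findContours(m,cv2.RETR_EXTERNAL,cv2.CHAIN_APPROX_NONE)
    c=np.vstack(cs)
    (u,v),_,_=cv2.fitEllipse(cv2.convexHull(c).reshape(-1,1,2)); e=ray(r,u,v,z)
    k=None
    if z<.03:
        mm=near&(W[...,2]>.034); vv,uu=np.nonzero(mm)
        if len(uu): k=ray(r,uu.mean(),vv.mean(),.04)[:2]
    hull=cv2.convexHull(c).reshape(-1,2); P=np.array([ray(r,a,b,z)[:2] for a,b in hull])
    return e[:2],k,np.median(np.hypot(*(P-e[:2]).T))
E
python3 - <<'E'
from meas import *
for n in("top","scene"):
    r=np.load(n+"0.npz");W=cloud(r)
    for o,(x,y,z,R) in OBJ.items():
        e,k,rr=measure(r,W,x,y,z,R); print(n,o,e.round(4),None if k is None else k.round(4),"r",round(rr,4),R)
r=np.load("top0.npz");W=cloud(r)
m=(W[...,2]>.3)&(W[...,0]>.2)&(W[...,2]<.6)
vv,uu=np.nonzero(m);print(uu.min(),uu.max())
q=W[m&(np.arange(512)[None]<450)]
for a in (0,1,2): print(np.percentile(q[:,a],[0,5,50,95,100]).round(3))
q=q[np.argsort(-q[:,1])]; print(q[::100].round(3))
E
```

```text
top b76 [0.6015 0.2325] None r 0.0381 0.038
top b64 [ 0.5822 -0.0586] None r 0.0316 0.032
top b52 [0.4337 0.1207] None r 0.0257 0.026
top b40 [0.4236 0.3753] None r 0.0198 0.02
top l76 [0.6171 0.1062] [0.618  0.1063] r 0.0368 0.038
top l64 [ 0.4468 -0.0395] [ 0.4475 -0.0397] r 0.0309 0.032
top l52 [0.5623 0.3417] [0.5636 0.3418] r 0.0251 0.026
top l40 [0.4368 0.2322] [0.437  0.2331] r 0.019 0.02
scene b76 [0.5995 0.2331] None r 0.0386 0.038
scene b64 [ 0.5791 -0.0578] None r 0.0337 0.032
scene b52 [0.4315 0.1206] None r 0.0262 0.026
scene b40 [0.4218 0.375 ] None r 0.0207 0.02
scene l76 [0.614  0.1068] [0.6169 0.1063] r 0.0381 0.038
scene l64 [ 0.4441 -0.0384] [ 0.4467 -0.0396] r 0.0317 0.032
scene l52 [0.5599 0.3418] [0.5603 0.3421] r 0.0259 0.026
scene l40 [0.4358 0.2323] [0.4362 0.2319] r 0.0201 0.02
221 511
[0.2   0.204 0.392 0.519 0.545]
[-0.54  -0.496 -0.339  0.022  0.075]
[0.3   0.343 0.498 0.57  0.591]
[[ 0.201  0.075  0.535]
 [ 0.212  0.041  0.563]
 [ 0.22   0.024  0.545]
 [ 0.214  0.008  0.567]
 [ 0.208 -0.01   0.557]
 [ 0.507 -0.207  0.493]
 [ 0.509 -0.218  0.498]
 [ 0.534
[... 180 characters left out ...]
97]
 [ 0.495 -0.3    0.49 ]
 [ 0.201 -0.307  0.555]
 [ 0.441 -0.313  0.497]
 [ 0.427 -0.319  0.483]
 [ 0.448 -0.326  0.496]
 [ 0.455 -0.332  0.502]
 [ 0.417 -0.336  0.49 ]
 [ 0.431 -0.341  0.5  ]
 [ 0.44  -0.346  0.502]
 [ 0.438 -0.35   0.503]
 [ 0.433 -0.355  0.495]
 [ 0.412 -0.359  0.494]
 [ 0.397 -0.363  0.488]
 [ 0.213 -0.368  0.57 ]
 [ 0.409 -0.372  0.501]
 [ 0.25  -0.376  0.502]
 [ 0.252 -0.38   0.495]
 [ 0.438 -0.386  0.496]
 [ 0.43  -0.393  0.497]
 [ 0.418 -0.401  0.495]
 [ 0.248 -0.41   0.551]
 [ 0.385 -0.419  0.489]
 [ 0.262 -0.426  0.556]
 [ 0.392 -0.437  0.498]
 [ 0.405 -0.464  0.436]
 [ 0.257 -0.483  0.327]
 [ 0.427 -0.498  0.334]
 [ 0.261 -0.509  0.34 ]
 [ 0.281 -0.539  0.32 ]]
```

Run:
```python
from bench import *
import numpy as np
u=np.array([.254,-.544]);u/=np.hypot(*u)
s=state()
move_l([*(u*.38),.235],speed=.25)
q=list(state()["joint_pos"]);print(np.round(q,3))
q[0]=0.1; q[5]=-1.4; movej(q)
s=state();print(s["time"],s["ee_pos"].round(4),s["ee_rot"].round(3),s["ft_force"].round(2))
for p in [(.61,.107,.15),(.61,.107,.03),(.60,.2325,.06),(.4235,.375,.08),(.5625,.342,.03),(.58,-.058,.07),(.446,-.04,.15)]:
    print(p,np.round(inverse_kinematics(p,[0,0,1,0]),2))
```

```text
[-1.224 -0.505  1.739 -0.     1.907 -0.09 ]
2.8417 [0.3739 0.0711 0.2348] [ 0.     0.036  0.999 -0.   ] [-0.52  0.45  0.74]
(0.61, 0.107, 0.15) [ 0.12  0.14  1.32 -0.    1.68 -1.45]
(0.61, 0.107, 0.03) [ 0.12  0.19  1.47 -0.    1.47 -1.45]
(0.6, 0.2325, 0.06) [ 0.32  0.24  1.37 -0.    1.53 -1.25]
(0.4235, 0.375, 0.08) [ 0.66  0.02  1.57 -0.    1.55 -0.91]
(0.5625, 0.342, 0.03) [ 0.49  0.3   1.36 -0.    1.49 -1.08]
(0.58, -0.058, 0.07) [-0.16  0.07  1.53 -0.    1.53 -1.73]
(0.446, -0.04, 0.15) [-0.17 -0.33  1.76 -0.    1.71 -1.74]
```

```bash
cat > act.py <<'E'
from bench import *
import numpy as np
Q=[0,0,1,0]; ZT=.16; ZG=.031
def rep(t):
    s=state();print(t,"t%.2f"%s["time"],s["ee_pos"].round(4),"gap %.4f"%s["finger_gap"],"F",s["ft_force"].round(1));return s
def pick(x,y):
    move_to([x,y,ZT],Q); move_l([x,y,.07],speed=.2); move_l([x,y,ZG],speed=.1); rep("at")
    close(); rep("closed"); move_l([x,y,ZT],speed=.15); return rep("up")
def place(x,y,h):
    move_to([x,y,ZT],Q); zs=ZG+h-.010
    move_l([x,y,zs+.015],speed=.12); rep("above"); move_l([x,y,zs+.0005],speed=.04); hold(.2); rep("seated")
    gripper_open(); rep("open"); move_l([x,y,ZT],speed=.2)
E
python3 - <<'E'
from act import *
pick(.4465,-.0395)
import cv2
cv2.imwrite("pics/p1.png",cv2.resize(get_image("scene")["frame"][120:300,120:360],None,fx=3,fy=3))
E
```

```text
at t4.64 [ 0.4468 -0.0396  0.0315] gap 0.0878 F [-0.8 -0.4 -0.1]
closed t5.71 [ 0.4465 -0.0395  0.031 ] gap 0.0187 F [-0.6 -0.7  0.1]
up t6.72 [ 0.446  -0.0394  0.1588] gap 0.0187 F [ 0.1 -0.7 -1. ]
```

View pics/p1.png

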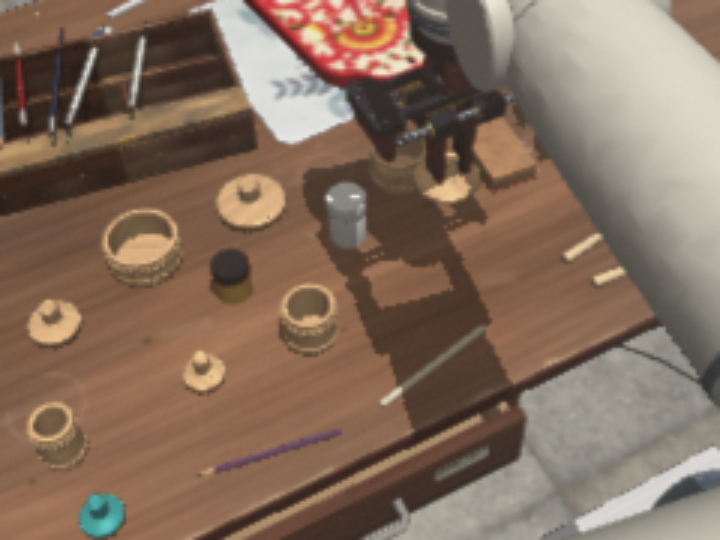

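The lid hangs level from the gripper, at about (450,175) in the crop, and its gap of 18.7 mm matches the 20 mm knob. Next I place it.

Run:
```python
from act import *
place(.581,-.0583,.048)
move_to([.50,.08,.2],Q)
import cv2
for n in("scene","top"):
    r=get_image(n);np.savez(n+"1.npz",**r)
cv2.imwrite("pics/p2.png",cv2.resize(np.load("scene1.npz")["frame"][120:300,120:360],None,fx=3,fy=3))
from h import *
W=cloud(np.load("top1.npz")); m=np.hypot(W[...,0]-.582,W[...,1]+.058)<.03
print(np.nanpercentile(W[m][:,2],[5,50,100]).round(4))
```

```text
above t8.15 [ 0.5813 -0.0584  0.0851] gap 0.0191 F [-0.  -0.1 -0.6]
seated t8.86 [ 0.5809 -0.0583  0.0694] gap 0.0187 F [ 0.9 -0.9 -1.1]
open t10.00 [ 0.581  -0.0583  0.0695] gap 0.0881 F [0.9 0.3 1.2]
[0.0481 0.0552 0.0854]
```

View pics/p2.png

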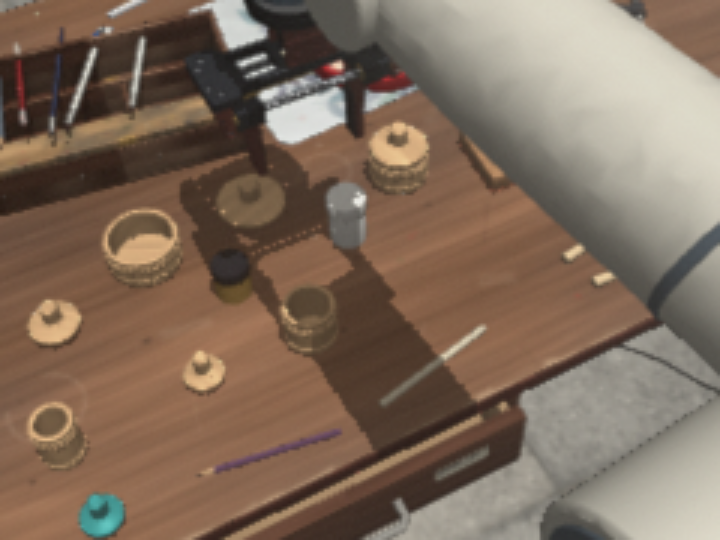

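In the picture, box 64 is closed with its knob at about (398,130). The flange top measures 55 mm against an expected 56 mm. The same approach goes for the others.

Run:
```python
from act import *
def ok(s,k):
    assert k-.004<s["finger_gap"]<k+.004
ok(pick(.6168,.1064),.022); place(.6005,.2328,.042)
ok(pick(.436,.2326),.016); place(.4227,.3752,.060)
```

```text
at t13.12 [0.6168 0.1064 0.0311] gap 0.0882 F [ 0.1 -0.8  0.4]
closed t14.15 [0.6168 0.1064 0.031 ] gap 0.0210 F [ 0.9  0.7 -0.5]
up t15.16 [0.6163 0.1064 0.1585] gap 0.0212 F [-0.3  0.1 -0.3]
above t16.57 [0.601  0.2327 0.079 ] gap 0.0213 F [ 0.6 -0.2 -0.7]
seated t17.27 [0.6004 0.2328 0.0634] gap 0.0213 F [ 0.5 -0.2 -1.3]
open t18.38 [0.6005 0.2328 0.0635] gap 0.0880 F [ 0.3 -0.4  0.1]
at t20.86 [0.4362 0.2327 0.0315] gap 0.0878 F [-0.1 -0.1  0.4]
closed t21.98 [0.436  0.2326 0.031 ] gap 0.0152 F [ 0.  -0.2  0.2]
up t22.98 [0.4355 0.2324 0.1587] gap 0.0146 F [-0.4 -0.7 -0.4]
above t24.29 [0.4231 0.3749 0.0967] gap 0.0147 F [ 0.2 -0.2  0.8]
seated t25.00 [0.4226 0.3752 0.0814] gap 0.0147 F [ 0.1  0.9 -0.7]
open t26.19 [0.4227 0.3752 0.0815] gap 0.0880 F [ 0.   0.  -0.7]
```

Run:
```python
from act import *
s=pick(.5615,.3418); assert .014<s["finger_gap"]<.022
place(.4327,.1207,.054)
move_l([.36,.0,.3],speed=.25)
import cv2
for n in("scene","top"):
    r=get_image(n);np.savez(n+"2.npz",**r); cv2.imwrite(f"pics/end_{n}.png",cv2.resize(r["frame"][130:300,80:320],None,fx=3,fy=3,interpolation=cv2.INTER_CUBIC))
from meas import *
for n in("top","scene"):
  r=np.load(n+"2.npz");W=cloud(r)
  for o in('b76','b64','b52','b40'):
    x,y,h,R=OBJ[o]
    try:
        e,_,rr=measure(r,W,x,y,h+.008,R)
        d=np.hypot(W[...,0]-x,W[...,1]-y); m=(d<R-.003)&(d>.013); z=W[m&(W[...,2]>h)][:,2]
        mk=(d<.02)&(W[...,2]>h+.024); vv,uu=np.nonzero(mk); k=ray(r,uu.mean(),vv.mean(),h+.031)[:2]
        P=W[m&(W[...,2]>h+.003)&(W[...,2]<h+.016)]; A=np.c_[P[:,:2]-[x,y],np.ones(len(P))]; c=np.linalg.lstsq(A,P[:,2],rcond=None)[0]
        print(n,o,"flange ctr",e.round(4),"knob",k.round(4),"flange z err mm",((np.median(z)-h-.008)*1e3).round(1),"knob top err",((W[mk][:,2].max()-h-.032)*1e3).round(1),"tilt",c[:2].round(3))
    except Exception as ex: print(n,o,ex)
```

```text
at t28.50 [0.5614 0.3417 0.0309] gap 0.0877 F [ 0.8  0.8 -0.5]
closed t29.59 [0.5615 0.3418 0.0309] gap 0.0170 F [-0.4  0.8  0.4]
up t30.60 [0.5611 0.3416 0.1585] gap 0.0168 F [ 0.6  1.2 -0.4]
above t32.33 [0.4331 0.1209 0.0906] gap 0.0168 F [-0.  -0.1 -0.4]
seated t33.04 [0.4326 0.1207 0.0754] gap 0.0171 F [-0.5  0.  -0.6]
open t34.21 [0.4327 0.1207 0.0755] gap 0.0878 F [-0.5 -0.3 -1. ]
top b76 flange ctr [0.6013 0.2326] knob [0.6015 0.2335] flange z err mm -1.0 knob top err 9.1 tilt [-0.003  0.01 ]
top b64 flange ctr [ 0.5809 -0.0573] knob [ 0.5819 -0.0578] flange z err mm -1.5 knob top err 7.5 tilt [-0.01   0.013]
top b52 flange ctr [0.4342 0.1213] knob [0.4339 0.1211] flange z err mm -1.2 knob top err 6.8 tilt [0.052 0.021]
top b40 flange ctr [0.4235 0.3753] knob [0.4244 0.375 ] flange z err mm -1.1 knob top err 7.1 tilt [ 0.101 -0.09 ]
scene b76 flange ctr [0.5983 0.2335] knob [0.5992 0.2331] flange z err mm -0.4 knob top err 2.9 tilt [0.002 0.001]
scene b64 flange ctr [ 0.5775 -0.0557] knob [ 0.5793 -0.0519] flange z err mm -0.6 knob top err 1.3 tilt [0.024 0.015]
scene b52 flange ctr [0.4311 0.1215] knob [0.4321 0.1212] flange z err mm -0.7 knob top err 2.4 tilt [0.02  0.003]
scene b40 flange ctr [0.4231 0.3752] knob [0.4214 0.3748] flange z err mm -0.7 knob top err 4.0 tilt [ 0.016 -0.022]
```

View pics/end_scene.png

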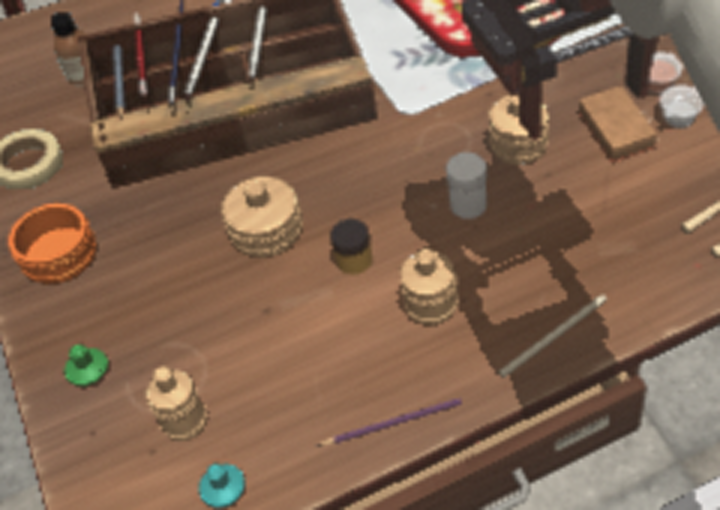

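View pics/end_top.png

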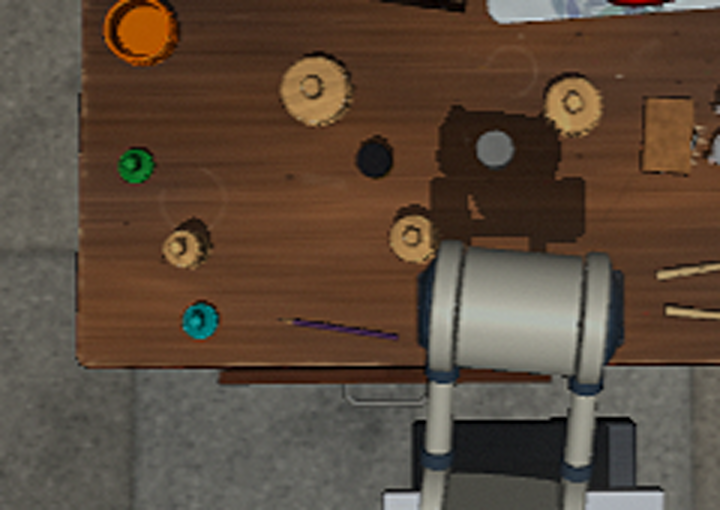

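The four lids look seated. The top-view tilt fit for the two small boxes came out high (0.05 to 0.13), so I refit it from the saved images without the edge and knob pixels.

Run:
```python
from bench import *
from meas import *
hold(.3)
acc={o:[] for o in('b76','b64','b52','b40')}
for i in range(8):
  for n in("top","scene"):
    W=cloud(get_image(n))
    for o in acc:
        x,y,h,R=OBJ[o]; d=np.hypot(W[...,0]-x+.001,W[...,1]-y)
        P=W[(d<R-.004)&(d>.0115)&(abs(W[...,2]-h-.007)<.005)]; acc[o].append(P-[x,y,h+.008])
from scipy.optimize import least_squares
for o,L in acc.items():
    for a in(0,1):
        P=np.vstack(L[a::2]);f=least_squares(lambda c:P[:,:2]@c[:2]+c[2]-P[:,2],[0,0,0],loss='soft_l1',f_scale=.001).x
        print(o,("top","scene")[a],len(P),f.round(4))
print(state()["ee_pos"],state()["time"])
```

```text
b76 top 1772 [ 0.0038  0.0046 -0.0013]
b76 scene 1854 [ 0.0126 -0.0004 -0.0005]
b64 top 1144 [-0.0024 -0.0018 -0.0013]
b64 scene 563 [ 0.0184 -0.0114 -0.0006]
b52 top 634 [ 0.027  -0.0225 -0.0011]
b52 scene 776 [ 0.0508 -0.0126 -0.0005]
b40 top 226 [-0.0141  0.0448 -0.0013]
b40 scene 333 [ 0.0376  0.009  -0.0006]
[3.59993507e-01 3.68558394e-06 3.00009919e-01] 36.925
```

```bash
python3 -c "
from bench import *
job_done();print(state()['time'])"
```

```text
the job is handed in; nothing more can be done
the job is handed in; nothing more can be done
```

All four boxes are closed with their own lids, and I handed the job in at about 37 s of the 99 s. I picked up each lid by its knob and lowered it into the box of its own diameter.

**Last checks**
- **Seating:** flange heights in both cameras were within about 1.5 mm of fully home, with the same small offset on every lid.
- **Position:** the flange centres match the box positions measured at the start to within about 1.5 mm in the top view. The scene view agrees to 3 mm, except for about 5 mm on the 64 mm box, whose view was partly blocked by a finger.
- **Forces:** the readings at the moments I checked stayed within about 2 N, well under the limits.
- **White jar:** it was still standing upright in the final pictures.

**Checks that disagreed**
- **Tilt:** the first fit in the top view gave about 0.13 rad for the 40 mm lid and 0.06 for the 52 mm lid, because edge and knob pixels were included. A robust refit gave at most about 0.05 rad, with the two views disagreeing by 0.03 to 0.06 rad on the small lids. I took that as depth noise.
- **Knob height:** the highest knob pixels read 1 to 9 mm too high. I put that down to depth noise as well, because the flange heights agreed in both views.

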